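# Press and hold the test button of the heat alarm

### The job

Test the heat alarm on the workbench before it goes up on the ceiling: it is the round alarm with the small caged heat sensor standing up in its middle. With a fingertip gently press its test button right down, keep it down for three seconds, then let go and draw the hand well clear of it. Leave the alarm lying where it is, keep off its sensor cage, and do not touch the smoke alarm, the carbon monoxide alarm, the screwdriver or the tape measure.

Things in the scene. Friction and masses are not known exactly. Their poses are not given: they have to be found in the camera images.
- heat_alarm: THE ONE TO TEST: white round heat alarm, 120 mm across, about 0.28 kg, lying loose on the bench, face up. Origin: centre of its underside, on the bench; z up. Its flat face is 36 mm above the bench, flat out to 50 mm from the centre. On the alarm's -x side, 37 mm from the centre, is the round grey test button; in the middle stands the sensor cage.
- heat_button_top (a point): centre of the top of the heat alarm's test button: grey, round, 20 mm across, its top 6 mm above the alarm's face (42 mm above the bench) when out, 2 mm above the face when fully pressed. Pressed straight down. More than 25 N on the alarm is rough handling.
- heat_button (a joint): the heat alarm's test button. Joint value 0 = out, grows to 0.004 m = fully pressed; sprung, needs 1.5 N to start and 5 N at the bottom, springs back when let go.
- heat_cage: the heat sensor's white cage in the middle of the heat alarm: 34 mm across at its foot, 29 mm above, 26 mm high, from 36 to 62 mm above the bench. Fixed to the alarm. Origin: on its axis at the alarm's face, z up. 20 mm lie between its foot and the centre of the button. Fragile.
- smoke_alarm: white round smoke alarm, 120 mm across, 36 mm high, with a closed low dome (42 mm across, to 45 mm above the bench) in its middle and dark slots round its flank; loose. Origin: centre of its underside. Same button in the same place as on the heat alarm. Leave alone.
- smoke_button (a joint): the smoke alarm's test button, 37 mm to -x of its centre. Joint value 0 = out, grows to 0.004 m = fully pressed; sprung, needs 1.5 N to start and 5 N at the bottom, springs back when let go.
- co_alarm: white oblong carbon monoxide alarm, 128 (x) by 80 (y) by 34 mm high, with a row of dark slits on its face; loose. Origin: centre of its underside. Same button, 37 mm to -x of its centre. Leave alone.
- co_button (a joint): the carbon monoxide alarm's test button. Joint value 0 = out, grows to 0.004 m = fully pressed; sprung, needs 1.5 N to start and 5 N at the bottom, springs back when let go.
- screwdriver: screwdriver, 200 mm long, lying loose along its own x, under 35 mm high. Leave alone.
- tape_measure: pocket tape measure, 70 by 36 by 66 mm high, loose, standing. Origin: centre of its underside. Leave alone.
Not all that is in view belongs to the job. Leave any pink or turquoise look-alike of the heat_alarm alone.

How it is judged:
On the way, in this order (a step that is already met when the one before it is completed fails the run):
1. the heat alarm's test button is pressed down and kept down for three seconds (2.7 s pass), by a finger (value of joint heat_button above 0.0027 m and contact force between the fingers and heat_alarm above 0.5 N), for 2.7 s.
2. the button is let go and the hand drawn clear (value of joint heat_button below 0.001 m and distance between the grasp point and heat_button_top above 0.07 m), for 0.1 s.
At the end, for the whole second after the job is handed in: The button has been held at least 2.7 mm down for 2.7 s, then let go (back within 1 mm of out); the hand is more than 70 mm from the button; the heat alarm lies flat within 20 mm of where it started, and everything else within 10 mm of where it was, with the other buttons out (all of step 2 and distance of heat_alarm from where it was at the start of the episode below 0.02 m and angle between heat_alarm's own z axis and vertical below 0.06 rad and linear speed of heat_alarm below 0.02 m/s and value of joint each of smoke_button, co_button below 0.001 m and distance of each of smoke_alarm, co_alarm, screwdriver, tape_measure from where it was at the start of the episode below 0.01 m); the robot touches nothing.
It fails at once if the heat alarm is lifted, tipped, or shoved more than 20 mm along the bench (height (world z) of heat_alarm above 0.008 m or angle between heat_alarm's own z axis and vertical above 0.12 rad or distance of heat_alarm from where it was at the start of the episode above 0.02 m).
It fails at once if the heat alarm is pressed roughly, over 40 N (contact force between any of the fingers, the arm and heat_alarm above 40 N).
It fails at once if the sensor cage is pressed on or pushed (contact force between any of the fingers, the arm and heat_cage above 1.5 N).
It fails at once if another alarm is touched or its button pressed (contact force between any of the fingers, the arm and smoke_alarm above 1 N or contact force between any of the fingers, the arm and co_alarm above 1 N or value of joint any of smoke_button, co_button above 0.001 m).
It fails at once if the screwdriver or tape measure is touched, or a bystander moved (distance of any of smoke_alarm, co_alarm, screwdriver, tape_measure from where it was at the start of the episode above 0.01 m or contact force between any of the fingers, the arm and screwdriver above 1 N or contact force between any of the fingers, the arm and tape_measure above 1 N).
It also fails if it takes over 38 s, if anything falls off the work surface, if the arm or the gripper's body presses on something with over 40 N, if the wrist force passes 120 N, or if a joint passes its speed limit or range.

### The arm

A 7-joint arm with a two-finger parallel gripper is mounted at the origin on the work surface. World frame = base frame: x ahead of the robot, y to its left, z up, the work surface at z = 0. Lengths are in m, angles in rad, forces in N, time in s.
With the tool pointing down it reaches from about 0.35 to 0.9 m from the base axis. Payload 8.1 kg.
Tool frame: the origin (TCP) lies midway between the tips of the shut fingers; the grasp point (between the pads) lies 19 mm behind it; z points along the fingers, y is the line along which they close (so a half turn about z gives the same grasp; the last joint's range is limited). The gripper opens to 92 mm and grips with 3 to 60 N. Pads are 19 mm wide; open, the fingers measure 130 mm over their backs; the gripper's body (75 mm by 190 mm) begins 47 mm behind the grasp point.
Start: joints at [1.014, 0.434, 0.025, 1.573, -0.012, 1.134, -0.075], TCP at [0.274, -0.562, 0.227] pointing down, gripper open.
Joint ranges: [-2.62, 2.62], [-0.44, 2.09], [-1.27, 1.32], [0.08, 2.57], [-1.32, 4.46], [0.12, 2], [-2.74, 2.74]. Speed limits (rad/s): [2.22, 2.22, 3.01, 3.01, 3.14, 3.14, 3.14].

### API

Orientations are given as a unit quaternion [w, x, y, z].
In Python, from plant import bot gives the robot as it stands. The module is installed in compiled form; this text tells all that it offers.
- The arm moves only by the tool drive_tool, never from a script. Its argument "series" is one flat list of numbers, 7 for each row, row after row: the shift along the tool's x, y, z in m, then the turn, a rotation vector about the tool's x, y, z in rad, then the opening, from 0 (shut) to 1 (fully open). A call has exactly 8 rows; each row shifts and turns the commanded pose from where the row before left it, along the tool's axes as they then stand; what a row does not reach is not made up. A row lasts 1/10 s, in which the tool goes at most 50 mm and 8.59 degrees, less where a joint would pass 70% of its speed; a pose out of reach is approached as far as the arm can. A call with a gripper value outside its range is refused whole. The fingers move at their own pace and stop on an object; the grip force is fixed at half the most. Time passes only in rows, so rows that do not move let the fingers close, or fill a call up. It gives the time, the measured TCP pose, the force, the opening and the grip force at its end, in the units of the state.
- bot.observe(): the state, without advancing time (a new reading comes with each control period).
- bot.get_image(name): name is "side" or "top" or "wrist"; returns a dict with "color" (420x560x3 uint8, red, green, blue), "intrinsics" (3x3 intrinsics, pixels), "camera_from_world" (4x4, takes a point from world to camera coordinates). Camera axes: x right, y up, looking along -z (the intrinsics and any distortion apply to the point x, -y, -z); pixel columns grow to the right and rows downward; lengths in m; the calibration is good to about 2 mm. A picture is of the moment at which its call begins. There is no depth.
- bot.finish_job(): hands the job in; it is judged then, once.
The state is a dict: "t": time; "joints": joint angles; "joint_vel": joint speeds; "joint_torque": joint torques, N m; "eef_pos": TCP position; "tool_rot": TCP orientation; "ft_force": force on the tool from outside, world axes, zero at the start; "torque": the same for the moment, N m; "opening": finger opening in m; "grasp_force": force on a finger pad.
Only numpy, scipy, OpenCV 4.12 (cv2) and the standard library are available. Lean on these libraries where they do the work, as an engineer would, in place of code of your own. Each camera call takes 0.05 s, during which the arm holds its last target. There are 200 camera calls.

## Working session

There is one attempt and no reset: what is moved stays moved. The work goes in short steps, Python scripts to look and compute and a tool call to move; the robot and the scene stay as the last step left them, time stands still between calls to the robot, and variables do not carry over. Pictures are saved under pics/ and viewed, at most 10 in all, crops included, and the job is handed in when it is done.

Besides the shell and the picture viewer there is one more tool, called after ">>>" as name(argument=value, ...), one argument or row to a line, values as JSON. drive_tool: Moves the arm, as the interface text tells. Its arguments: {"type":"object","properties":{"series":{"type":"array","items":{"type":"number"}}},"required":["series"]}

```bash
mkdir -p pics; cat > h.py <<'E'
import numpy as np, cv2
from plant import bot
def grab(n,f):
    d=bot.get_image(n); cv2.imwrite(f'pics/{f}.png',d['color'][:,:,::-1]); np.savez(f'pics/{f}.npz',K=d['intrinsics'],T=d['camera_from_world'],c=d['color']); return d
def ray(d,u,v,z):
    K=d['K'];T=d['T'];p=np.linalg.inv(K)@[u,v,1]; p=np.array([p[0],-p[1],-p[2]])
    R=T[:3,:3];o=-R.T@T[:3,3];w=R.T@p; return o+w*(z-o[2])/w[2]
def proj(d,P):
    q=d['T'][:3,:3]@P+d['T'][:3,3]; q=d['K']@[q[0],-q[1],-q[2]]; return q[:2]/q[2]
E
python3 - <<'E'
from h import *
t=grab('top','top1');s=grab('side','side1');print(t.keys())
cv2.imwrite('pics/both1.png',cv2.resize(t['color'],(800,600))[:,:,::-1])
o=bot.observe();print(o['t'],o['eef_pos'],o['tool_rot'],o['opening'],o['ft_force'])
E
```

```text
dict_keys(['color', 'intrinsics', 'camera_from_world'])
0.1 [ 0.27371346 -0.561356    0.22603385] [-6.80739324e-04  9.74379545e-01  2.24908848e-01 -2.20137495e-04] 0.09188673864290828 [ 0.13911849  0.68533237 -0.38633833]
```

View pics/top1.png

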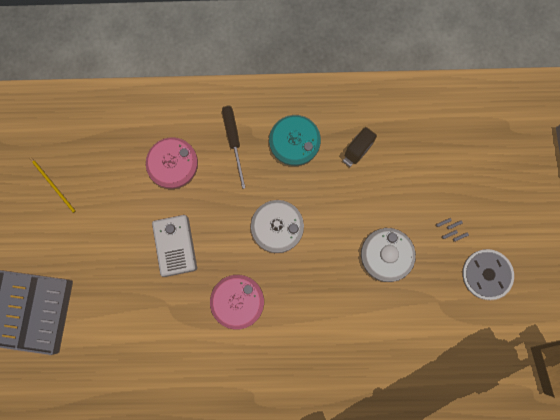

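View pics/side1.png

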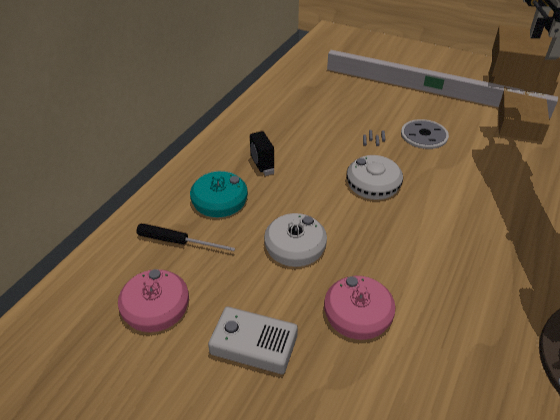

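Candidates in the top view:
- White round with a cage: (277,226), button (293,229).
- White with a closed dome (smoke alarm): (388,254).
- White oblong (CO alarm): (174,246).
- Pink look-alikes: (172,163) and (237,302).
- Turquoise look-alike: (294,140).
- Bare mounting plate: (489,275).

I choose (277,226), since it is the only white one with a cage. I'll check it in a crop.

```bash
python3 - <<'E'
from h import *
t=np.load('pics/top1.npz');s=np.load('pics/side1.npz')
a=cv2.resize(t['c'][190:260,240:330],(540,420),interpolation=cv2.INTER_CUBIC)
b=s['c'][205:270,255:335]; b=cv2.resize(b,(258,210),interpolation=cv2.INTER_CUBIC)
c=np.zeros((420,798,3),np.uint8);c[:,:540]=a;c[:210,540:]=b
cv2.imwrite('pics/crop1.png',c[:,:,::-1])
def grey(d,x0,y0,x1,y1):
    c=d['c'][y0:y1,x0:x1].astype(int);v=c.sum(2)/3
    m=((v>70)&(v<150)&(np.ptp(c,axis=2)<30)).astype(np.uint8)
    n,l,st,ce=cv2.connectedComponentsWithStats(m)
    return [(st[i,4],ce[i]+[x0,y0]) for i in range(1,n) if st[i,4]>12]
g=grey(t,282,218,303,240);print('top',g); g2=grey(s,298,212,322,230);print('side',g2)
for _,p in g: print(ray(t,*p,.042))
for _,p in g2: print(ray(s,*p,.042))
# disc outline
c=t['c'].astype(int);m=((np.ptp(c,axis=2)<25)&(c.sum(2)>360)).astype(np.uint8)
for k in cv2.findContours(m,cv2.RETR_EXTERNAL,cv2.CHAIN_APPROX_NONE)[0]:
    if cv2.contourArea(k)>800:
        (u,v),r=cv2.minEnclosingCircle(k);
        if v>90: print(u,v,r,ray(t,u,v,.03))
print(ray(t,360,147,.06),ray(t,294,140,.03),ray(t,237,302,.03))
E
```

```text
top [(np.int32(177), array([295.90960452, 228.77966102]))]
side [(np.int32(255), array([308.25098039, 222.58039216]))]
[ 0.56461272 -0.04326494  0.042     ]
[ 0.56182727 -0.02669769  0.042     ]
488.22601318359375 274.22601318359375 25.930335998535156 [ 0.4587128  -0.46209205  0.03      ]
388.4090881347656 254.40908813476562 26.774721145629883 [ 0.50555703 -0.24668108  0.03      ]
172.5 245.0 32.128746032714844 [0.5343314  0.23330333 0.03      ]
276.979736328125 225.72622680664062 26.087982177734375 [ 0.5737926  -0.00116798  0.03      ]
[ 0.74358677 -0.18947493  0.06      ] [ 0.77191424 -0.04309468  0.03      ] [0.40651249 0.08893034 0.03      ]
```

View pics/crop1.png

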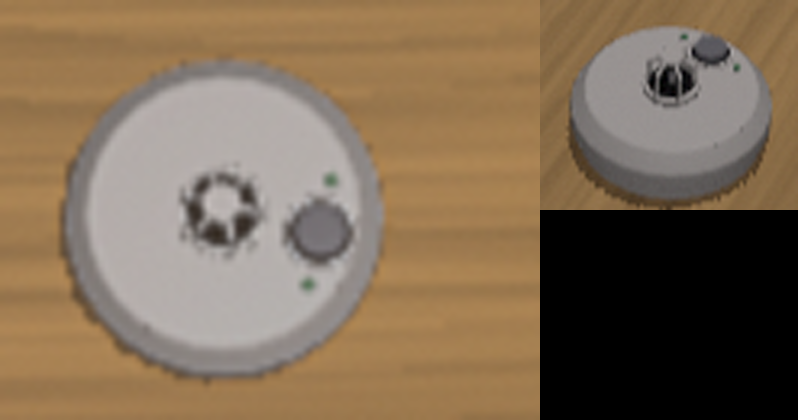

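The crop confirms it: white, with an open cage at (222,210) and a grey button at (321,231). In the full top image the button is at about (293.5,228.5), and in the side image about (308,220).

```bash
python3 - <<'E'
from h import *
from scipy.spatial.transform import Rotation as R
t=np.load('pics/top1.npz');s=np.load('pics/side1.npz')
b=ray(t,293.5,228.5,.042);print(b,ray(s,308,220,.042),'cage',ray(t,277,225,.062))
c=np.array([.5738,-.0012]);r=b[:2]-c;print(np.linalg.norm(r),np.degrees(np.arctan2(*r[::-1])))
q=bot.observe()['tool_rot'];M=R.from_quat([*q[1:],q[0]]).as_matrix();print(M)
p=bot.observe()['eef_pos'];print('tool shift',M.T@(np.array([*b[:2],p[2]])-p))
E
```

```text
[ 0.56532854 -0.0379435   0.042     ] [ 0.5652748  -0.03284556  0.042     ] cage [ 0.57103473 -0.00193963  0.062     ]
0.03770743276204112 -102.98306046246145
[[ 8.98831923e-01  4.38292862e-01 -7.35203539e-04]
 [ 4.38293461e-01 -8.98831094e-01  1.22757520e-03]
 [-1.22786352e-04 -1.42561869e-03 -9.99998976e-01]]
tool shift [ 4.91521214e-01 -3.42646626e-01  4.28131774e-04]
```

>>> drive_tool(
  series=[0.03,-0.021,0,0,0,0,0,0.03,-0.021,0,0,0,0,0,0.03,-0.021,0,0,0,0,0,0.03,-0.021,0,0,0,0,0,0.03,-0.021,0,0,0,0,0,0.03,-0.021,0,0,0,0,0,0.03,-0.021,0,0,0,0,0,0.03,-0.021,0,0,0,0,0],
)

```text
t: 0.9
eef_pos: [0.4163, -0.3041, 0.2265]
tool_rot: [-0.0, 0.974, 0.225, -0.0]
ft_force: [0.6, 0.1, -0.1]
opening: 0.033
grasp_force: 0.0
```

>>> drive_tool(
  series=[0.03,-0.021,0,0,0,0,0,0.03,-0.021,0,0,0,0,0,0.03,-0.021,0,0,0,0,0,0.03,-0.021,0,0,0,0,0,0.03,-0.021,0,0,0,0,0,0.03,-0.021,0,0,0,0,0,0.03,-0.021,0,0,0,0,0,0.01,-0.007,0,0,0,0,0],
)

```text
t: 1.7
eef_pos: [0.5475, -0.0662, 0.2265]
tool_rot: [-0.001, 0.974, 0.227, 0.0]
ft_force: [0.1, 0.4, 0.3]
opening: 0.0004
grasp_force: 0.0
```

>>> drive_tool(
  series=[0,0,0.01,0,0,-0.127,0,0,0,0.01,0,0,-0.127,0,0,0,0.01,0,0,-0.127,0,0,0,0.01,0,0,-0.127,0,0,0,0.01,0,0,-0.127,0,0,0,0.01,0,0,-0.127,0,0,0,0.01,0,0,-0.127,0,0,0,0,0,0,0,0],
)

```text
t: 2.5
eef_pos: [0.5449, -0.0715, 0.1552]
tool_rot: [-0.001, 0.783, 0.623, -0.001]
ft_force: [-0.2, -0.2, -0.8]
opening: 0.0005
grasp_force: 0.0
```

```bash
python3 - <<'E'
from h import *
from scipy.spatial.transform import Rotation as R
w=grab('wrist','w1');grab('side','side2');d=np.load('pics/w1.npz')
o=bot.observe();p=o['eef_pos'];q=o['tool_rot'];M=R.from_quat([*q[1:],q[0]]).as_matrix()
print(o['t'],p,M.round(3)); print('shift to est',M.T@(np.array([.565,-.0375,p[2]])-p), 'pred px',proj(d,np.array([.565,-.0375,.042])))
E
```

```text
2.6 [ 0.5460094  -0.07122584  0.1566554 ] [[ 0.23   0.973 -0.001]
 [ 0.973 -0.23   0.   ]
 [-0.    -0.001 -1.   ]]
shift to est [ 3.71936754e-02  1.07100670e-02 -1.34791438e-05] pred px [296.83643048 150.17438459]
```

View pics/w1.png

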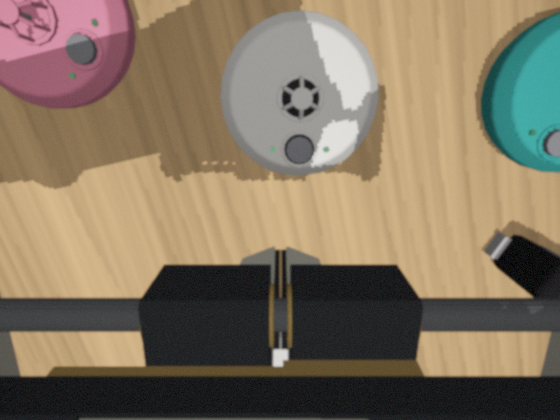

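The wrist view shows the grey button at (299.5,149.5) and the cage at (300,97). The tool x axis lies along the cage-to-button line.

```bash
python3 - <<'E'
from h import *
d=np.load('pics/w1.npz');b=ray(d,299.5,149.5,.042);print(b,ray(d,300,97,.062))
M=np.array([[.23,.973,0],[.973,-.23,0],[0,0,-1]])
p=np.array([.5455,-.0713,.156]);print(M.T@(b-p), M.T@(np.array([.565,-.0368,.042])-p))
E
```

```text
[ 0.56702483 -0.03745479  0.042     ] [ 0.57426009 -0.00078426  0.062     ]
[0.0378821  0.01315926 0.114     ] [0.0380535 0.0110385 0.114    ]
```

>>> drive_tool(
  series=[0.012,0.004,0,0,0,0,0,0.012,0.004,0,0,0,0,0,0.012,0.004,0,0,0,0,0,0,0,0.02,0,0,0,0,0,0,0.025,0,0,0,0,0,0,0.025,0,0,0,0,0,0,0.02,0,0,0,0,0,0,0,0,0,0,0],
)

```text
t: 3.4
eef_pos: [0.5648, -0.0372, 0.0644]
tool_rot: [-0.001, 0.783, 0.622, -0.002]
ft_force: [-0.1, -0.2, -0.1]
opening: 0.0004
grasp_force: 0.0
```

```bash
python3 - <<'E'
from h import *
w=grab('wrist','w2');s=grab('side','side3')
c=np.vstack([w['color'][60:360,80:480],cv2.resize(s['color'][170:270,240:373],(400,300),interpolation=cv2.INTER_CUBIC)])
cv2.imwrite('pics/c2.png',c[:,:,::-1])
o=bot.observe();print(o['t'],o['eef_pos'],o['tool_rot'],o['ft_force'],proj(np.load('pics/w2.npz'),np.array([.566,-.0372,.042])))
E
```

```text
3.5 [ 0.56665995 -0.03732472  0.06710706] [-1.23008850e-04  7.82750929e-01  6.22335084e-01  1.08190642e-04] [-1.08443033 -0.45059628 -0.10487778] [282.66194739 245.38024634]
```

View pics/c2.png

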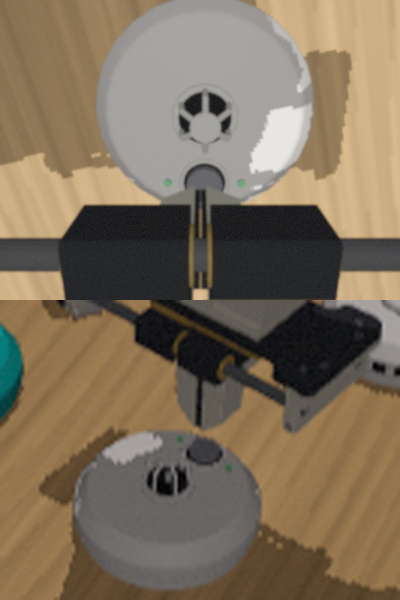

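The fingertips sit over the button, about 2 mm to the left of it in the wrist view (fingers x≈280, button x≈284). I'll correct by 1 mm and go down.

>>> drive_tool(
  series=[0,0.0015,0,0,0,0,0,0,0,0.006,0,0,0,0,0,0,0.006,0,0,0,0,0,0,0.006,0,0,0,0,0,0,0.002,0,0,0,0,0,0,0.001,0,0,0,0,0,0,0,0,0,0,0,0,0,0,0,0,0,0],
)

```text
t: 4.3
eef_pos: [0.5677, -0.0387, 0.0458]
tool_rot: [0.0, 0.783, 0.622, 0.0]
ft_force: [-0.1, -0.0, 0.1]
opening: 0.0003
grasp_force: 0.0
```

```bash
python3 - <<'E'
from h import *
for i in range(3):
    s=grab('side','side4');o=bot.observe();print(o['t'],o['eef_pos'],o['ft_force'])
E
```

```text
4.35 [ 0.56772402 -0.03871312  0.04590047] [ 0.37977907 -0.05966859 -0.25553794]
4.4 [ 0.56774083 -0.03869653  0.04592045] [-0.70629475 -0.65890635  0.91871221]
4.45 [ 0.56773544 -0.0387143   0.04589559] [-0.98989121 -0.23279858 -0.35670167]
```

>>> drive_tool(
  series=[0,0,0.002,0,0,0,0,0,0,0.001,0,0,0,0,0,0,0.001,0,0,0,0,0,0,0.001,0,0,0,0,0,0,0.001,0,0,0,0,0,0,0,0,0,0,0,0,0,0,0,0,0,0,0,0,0,0,0,0,0],
)

```text
t: 5.25
eef_pos: [0.5676, -0.0388, 0.0398]
tool_rot: [0.0, 0.783, 0.622, -0.0]
ft_force: [-0.2, -0.8, 4.3]
opening: 0.0001
grasp_force: 1.8
```

>>> drive_tool(
  series=[0,0,0.001,0,0,0,0,0,0,0.0005,0,0,0,0,0,0,0.0005,0,0,0,0,0,0,0,0,0,0,0,0,0,0,0,0,0,0,0,0,0,0,0,0,0,0,0,0,0,0,0,0,0,0,0,0,0,0,0],
)

```text
t: 6.05
eef_pos: [0.5676, -0.0387, 0.0382]
tool_rot: [0.0, 0.783, 0.622, -0.0]
ft_force: [-3.7, -0.9, 10.7]
opening: 0.0002
grasp_force: 5.4
```

The force is past the 5 N bottom value and well under 25 N, so the button is fully down. Now I'll hold it.

>>> drive_tool(
  series=[0,0,0,0,0,0,0,0,0,0,0,0,0,0,0,0,0,0,0,0,0,0,0,0,0,0,0,0,0,0,0,0,0,0,0,0,0,0,0,0,0,0,0,0,0,0,0,0,0,0,0,0,0,0,0,0],
)

```text
t: 6.85
eef_pos: [0.5676, -0.0388, 0.0382]
tool_rot: [0.0, 0.783, 0.622, -0.0]
ft_force: [-3.5, 0.0, 11.0]
opening: 0.0007
grasp_force: 5.4
```

>>> drive_tool(
  series=[0,0,0,0,0,0,0,0,0,0,0,0,0,0,0,0,0,0,0,0,0,0,0,0,0,0,0,0,0,0,0,0,0,0,0,0,0,0,0,0,0,0,0,0,0,0,0,0,0,0,0,0,0,0,0,0],
)

```text
t: 7.65
eef_pos: [0.5676, -0.0387, 0.0382]
tool_rot: [0.0, 0.783, 0.622, -0.0]
ft_force: [-3.2, -0.5, 10.9]
opening: 0.0004
grasp_force: 5.4
```

>>> drive_tool(
  series=[0,0,0,0,0,0,0,0,0,0,0,0,0,0,0,0,0,0,0,0,0,0,0,0,0,0,0,0,0,0,0,0,0,0,0,0,0,0,0,0,0,0,0,0,0,0,0,0,0,0,0,0,0,0,0,0],
)

```text
t: 8.45
eef_pos: [0.5676, -0.0388, 0.0382]
tool_rot: [0.0, 0.783, 0.622, -0.0]
ft_force: [-4.0, 0.6, 11.1]
opening: 0.0003
grasp_force: 5.4
```

>>> drive_tool(
  series=[0,0,0,0,0,0,0,0,0,0,0,0,0,0,0,0,-0.002,0,0,0,0,0,0,-0.004,0,0,0,0,0,0,-0.01,0,0,0,0,0,0,-0.02,0,0,0,0,0,0,-0.03,0,0,0,0,0,0,-0.03,0,0,0,0],
)

```text
t: 9.25
eef_pos: [0.5673, -0.0385, 0.1349]
tool_rot: [-0.0, 0.783, 0.622, -0.0]
ft_force: [0.8, -1.2, 0.8]
opening: 0.0004
grasp_force: 0.0
```

>>> drive_tool(
  series=[0,0,-0.03,0,0,0,0,0,0,-0.03,0,0,0,0,0,0,-0.02,0,0,0,0,0,0,0,0,0,0,0,0,0,0,0,0,0,0,0,0,0,0,0,0,0,0,0,0,0,0,0,0,0,0,0,0,0,0,0],
)

```text
t: 10.05
eef_pos: [0.5671, -0.0387, 0.2129]
tool_rot: [-0.001, 0.783, 0.622, -0.001]
ft_force: [-0.7, 0.6, -0.7]
opening: 0.0005
grasp_force: 0.0
```

```bash
python3 - <<'E'
from h import *
s=grab('side','side5');w=grab('wrist','w5');o=bot.observe();print(o['t'],o['eef_pos'],o['ft_force'])
cv2.imwrite('pics/c5.png',np.vstack([cv2.resize(x,(400,300)) for x in(s['color'],w['color'])])[:,:,::-1])
E
```

```text
10.15 [ 0.56735264 -0.03869421  0.21318251] [-0.86078545 -0.02008555  0.403303  ]
```

View pics/c5.png

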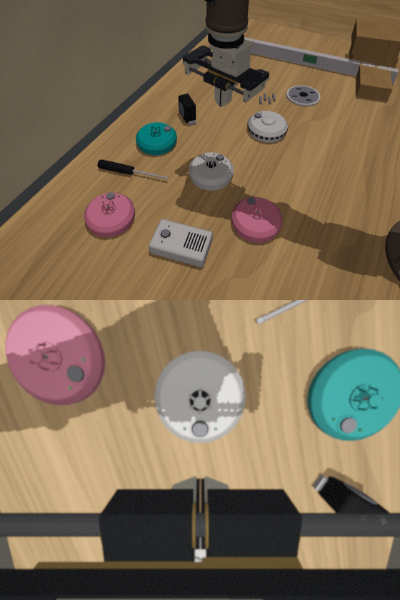

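The hand is clear above the alarm, the alarm lies where it was (side-view composite, about (210,171)), and the other objects are undisturbed.

```bash
python3 -c "
from plant import bot
print(bot.finish_job())"
```

```text
the job is handed in; nothing more can be done
None
```

I pressed the heat alarm's test button fully down at about 11 N for about 3.1 s, let it go and drew the hand about 170 mm clear; the last pictures show nothing moved, and the job is handed in, with no verdict returned.

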